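Push the pantry tins back into their corner

ROBOT

A 6-joint arm with a two-finger parallel gripper is mounted at the origin on the work surface. World frame = base frame: x ahead of the robot, y to its left, z up, the work surface at z = 0. Lengths are in m, angles in rad, forces in N, time in s.
With the tool pointing down it reaches from about 0.3 to 1 m from the base axis. Payload 5.1 kg.
Tool frame: the origin (TCP) lies midway between the tips of the shut fingers; the grasp point (between the pads) lies 19 mm behind it; z points along the fingers, y is the line along which they close (so a half turn about z gives the same grasp; the last joint's range is limited). The gripper opens to 95 mm and grips with 3 to 60 N. Pads are 20 mm wide; open, the fingers measure 119 mm over their backs; the gripper's body (75 mm by 180 mm) begins 59 mm behind the grasp point.
Start: joints at [-1.378, 0.124, 1.65, -0, 1.367, -0.083], TCP at [0.177, -0.625, 0.215] pointing down, gripper open.
Joint ranges: [-2.61, 2.61], [-1.02, 2.33], [0.03, 2.71], [-1.35, 4.49], [0.32, 2.68], [-2.91, 2.91]. Speed limits (rad/s): [2.57, 2.57, 3.14, 3.14, 3.14, 3.14].

INTERFACE

Orientations are given as [roll, pitch, yaw] about the fixed x, y, z axes, in that order (R = Rz(yaw) Ry(pitch) Rx(roll)).
In Python, from station import * gives the robot as it stands.
- The arm moves only by the tool send_rows, never from a script. Its argument "increments" is a list of rows, each a list of 4 numbers: the shift along the world's x, y, z in mm, then the turn about the world's z in degrees. In form: [[tx, ty, tz, yaw], ...]. A call has exactly 5 rows; each row shifts and turns the commanded pose from where the row before left it; what a row does not reach is not made up. A row lasts 1/8 s, in which the tool goes at most 62.5 mm and 10.7 degrees, less where a joint would pass 70% of its speed; a pose out of reach is approached as far as the arm can. A call is refused whole if a number of a shift passes 62.5 or a number of a turn 10.7, either way. A call with a gripper value outside its range is refused whole. "hand" is the opening in per cent of the stroke, from 0 (shut) to 100 (fully open), set as the call begins (left out, the last holds). The fingers move at their own pace and stop on an object; "force" is the grip in N (left out, the last holds). Time passes only in rows, so rows that do not move let the fingers close, or fill a call up. It gives the time, the measured TCP pose, the force, the opening and the grip force at its end, in the units of the state.
- read_state(): the state, without advancing time (a new reading comes with each control period).
- snapshot(name): name is "scene" or "top" or "wrist"; returns the picture (384x512x3 uint8, red, green, blue); there is no depth.
- camera_info(name): a dict with "fov_y" (degrees; the focal length in pixels is half the picture's height over the tangent of half this angle, whatever the lens; pixels are square), "cx", "cy" (the principal point, pixels), "origin" and "rotation" of the camera in the world. Camera axes: x right, y down, z forward; pixel columns grow to the right and rows downward; lengths in m; the calibration is good to about 2 mm. A picture is of the moment at which its call begins: read the wrist's pose just before it. camera_info takes no time and is no camera call; for the wrist camera it gives the pose at the moment of the call.
- finish_job(): hands the job in; it is judged then, once.
Trained networks look in the newest picture that a camera, given by its name, has taken for a name from the list of things; names that differ only in an ending like _2 or _b are one class to them, and where a whole thing is asked for, a point or a joint stands for the part that bears it (a point fixed in the world has none). Each returns a list of dicts, best first, with "p" (0 to 1); they miss things now and then, are a little off and sometimes report something else, mostly with a low value. They report only what shows in the picture. A call takes as long as a camera call. They do not tell look-alikes from the thing itself.
- find_in(camera, label): "xyz" ([x, y, z] in m, in world coordinates, good to about 4 mm: the middle of the surface that is visible of it).
- mark_of(camera, label): "xyz" ([x, y, z] in m, in world coordinates, good to about 4 mm: a listed point, or the origin of a listed thing).
The state is a dict: "time_s": time; "joints": joint angles; "joint_vel": joint speeds; "joint_efforts": joint torques, N m; "ee_pos": TCP position; "tcp_rot": TCP orientation; "contact_force": force on the tool from outside, world axes, zero at the start; "wrist_torque": the same for the moment, N m; "opening": finger opening in m; "gripper_force": force on a finger pad.
Only numpy, scipy, OpenCV 4.12 (cv2) and the standard library are available. Lean on these libraries where they do the work, as an engineer would, in place of code of your own. Each camera call takes 0.05 s, during which the arm holds its last target. There are 200 camera calls.

TASK

Two steel tins have been left standing forward of their place on the pantry counter. Push them along the counter with your fingers so that both stand with their backs flat against the white back batten, side by side with no gap between them, the end one tight against the short end batten at the left. Only push: do not lift or tip the tins, and leave the jam jar, mug, bowl and spoon where they are.

Things in the scene. Friction and masses are not known exactly. Their poses are not given: they have to be found in the camera images.
- stop: fixed L of two white timber battens on the counter, 30 mm high, 22 mm wide. Origin on the counter at the inner corner, z up, +x away from the robot. Front face of the back batten: plane x = 0, from the corner 518 mm along -y. Inner face of the end batten (left end): plane y = 0, from the corner 120 mm along -x. Tins go at x < 0, y < 0. Cans, bottle (to 170 mm high): from x = 70 mm on
- tall_tin: plain steel lidded tin, a flat-sided box 90 mm high, the taller one; 92 mm deep (its x) by 110 mm wide (its y), 0.4 to 0.75 kg, too deep to pinch; loose, slides under a few newtons. Origin at the centre of its underside, z up; +x (its back) faces the back batten within 0.22 rad. Which of the two tins stands nearer the end batten varies
- low_tin: plain steel lidded tin, a flat-sided box 60 mm high, the lower one; 92 mm deep (its x) by 110 mm wide (its y), 0.3 to 0.55 kg, too deep to pinch; loose, slides under a few newtons. Origin at the centre of its underside, z up; +x (its back) faces the back batten within 0.22 rad. Which of the two tins stands nearer the end batten varies
- jam_jar: low amber glass jar with brass lid, 52 mm diameter, 70 mm high, standing between the two tins on the robot's side of the row; origin at the centre of its underside. Bystander, to be left alone
- mug: white mug, 76 mm diameter plus a handle, 85 mm high, right of the tins; origin at the centre of its underside. Bystander, to be left alone
- bowl: blue bowl, 120 mm diameter, 50 mm high, left of the end batten; origin at the centre of its underside. Bystander, to be left alone
- spoon: wooden spoon, 200 mm long, lying flat left of the work, handle towards its own -x. Bystander, to be left alone
Mind the look-alikes: they are no part of the job. What is shaped like the tall_tin but blue, pink or red is not meant.

How it is judged:
By the outcome, as a careful person would: the job done as asked, in the order asked, and still so for the second after the job is handed in, with the robot touching nothing.
It also fails if it takes over 64 s, if anything falls off the work surface, if the arm or the gripper's body presses on something with over 40 N, if the wrist force passes 120 N, or if a joint passes its speed limit or range.

## Working session

There is one attempt and no reset: what is moved stays moved. The work goes in short steps, Python scripts to look and compute and a tool call to move; the robot and the scene stay as the last step left them, time stands still between calls to the robot, and variables do not carry over. Pictures are saved under pics/ and viewed, at most 10 in all, crops included, and the job is handed in when it is done.

Besides the shell and the picture viewer there is one more tool, called in YAML: its name, and indented under it one key for each argument. send_rows: Moves the arm, as the interface text tells. Its arguments: {"type":"object","properties":{"increments":{"type":"array","items":{"type":"array","items":{"type":"number"}}},"hand":{"type":"number"},"force":{"type":"number"}},"required":["increments"]}

```bash
mkdir -p pics
python3 - <<'E'
from station import *
import cv2
s=read_state();print(s)
for n in("top","scene"):
    im=snapshot(n);cv2.imwrite(f"pics/{n}0.png",im[:,:,::-1]);print(n,camera_info(n))
for l in("tall_tin","low_tin","jam_jar","mug","bowl","stop","spoon"):
    for c in ("top","scene"):
        print(l,c,[( [round(v,4) for v in d["xyz"]],round(d["p"],2)) for d in mark_of(c,l)])
E
```

```text
{'time_s': 0.0, 'joints': array([-1.37757519e+00,  1.24503723e-01,  1.65163825e+00, -4.86816481e-06,
        1.36747290e+00, -8.25914196e-02]), 'joint_vel': array([-0.00091723, -0.00031245,  0.00084933, -0.00185847, -0.00063305,
        0.00041641]), 'joint_efforts': array([ 1.63563072e-05, -4.17607105e+01, -3.59933424e+01,  7.75177614e-02,
        4.91530937e-02, -1.83475495e-04]), 'ee_pos': array([ 0.17687007, -0.62482753,  0.21340906]), 'tcp_rot': array([-3.13957693e+00, -1.62079007e-04,  2.75813382e-01]), 'contact_force': array([ 0.09330694, -0.20198528, -0.04415541]), 'wrist_torque': array([ 0.00860745, -0.03412917, -0.00451153]), 'gripper_force': 0.0, 'opening': 0.09475197149151024}
top {'fov_y': 42.14124181231554, 'cx': 255.21893427712354, 'cy': 200.61985770290912, 'origin': array([0.28172373, 0.0247868 , 1.54341632]), 'rotation': array([-2.98825117e+00, -1.31915045e-03, -1.57765434e+00])}
scene {'fov_y': 46.729838473964165, 'cx': 256.33369775727107, 'cy': 202.3280675393225, 'origin': array([ 1.14634045, -0.71916127,  0.63045488]), 'rotation': array([-2.13145922,  0.00342832, 
[... 386 characters left out ...]
0.0001], 0.5)]
low_tin scene [([0.5393, -0.117, 0.0014], 0.58)]
jam_jar top [([0.51, -0.0256, 0.0008], 0.82), ([0.5347, 0.0713, -0.0004], 0.46)]
jam_jar scene [([0.5055, -0.0265, -0.0053], 0.72)]
mug top [([0.5829, -0.3546, 0.0018], 0.71)]
mug scene [([0.5838, -0.3603, -0.0006], 0.87)]
bowl top [([0.613, 0.3257, -0.0019], 0.67)]
bowl scene [([0.6156, 0.3199, -0.0006], 0.85)]
stop top [([0.6785, 0.2072, -0.0002], 0.69), ([0.6137, 0.326, -0.0025], 0.62)]
stop scene [([0.5415, -0.1176, -0.0006], 0.74), ([0.5839, -0.3615, -0.0008], 0.58), ([0.6798, 0.2052, -0.0011], 0.57)]
spoon top [([0.418, 0.413, 0.0009], 0.91), ([0.5831, -0.3556, 0.0021], 0.32)]
spoon scene [([0.4173, 0.4151, 0.0012], 0.58)]
```

View pics/top0.png

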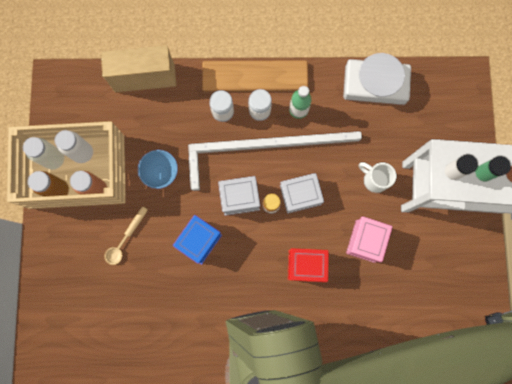

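View pics/scene0.png

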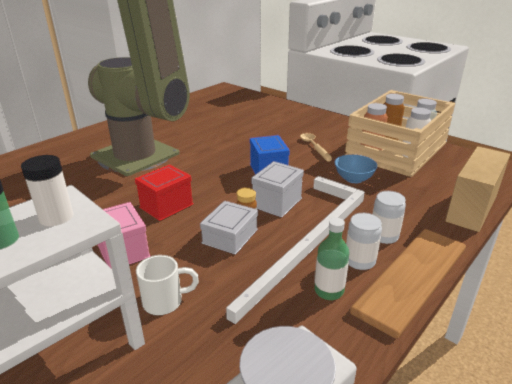

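```bash
cat > h.py <<'E'
from station import *
import cv2,numpy as np
from scipy.spatial.transform import Rotation as R
def rect(z,name,x0=.45,x1=.75,y0=-.35,y1=.25,cam="top",s=1300):
    "rectified view at height z: col=(y1-y)*s, row=(x1-x)*s"
    im=snapshot(cam);c=camera_info(cam)
    f=192/np.tan(np.radians(c["fov_y"]/2));Rm=R.from_euler("xyz",c["rotation"]).as_matrix()
    W=np.array([[x1,y1,z],[x1,y0,z],[x0,y0,z],[x0,y1,z]])
    p=(W-c["origin"])@Rm; uv=p[:,:2]/p[:,2:]*f+[c["cx"],c["cy"]]
    d=np.array([[(y1-w[1])*s,(x1-w[0])*s] for w in W])
    H=cv2.getPerspectiveTransform(uv.astype(np.float32),d.astype(np.float32))
    o=cv2.warpPerspective(im,H,(int((y1-y0)*s),int((x1-x0)*s)),flags=cv2.INTER_CUBIC)
    if name: cv2.imwrite(f"pics/{name}.png",o[:,:,::-1])
    return o
E
python3 - <<'E'
from h import *
o=rect(.03,"r1")
hsv=cv2.cvtColor(o,cv2.COLOR_RGB2HSV)
# batten front edge: per column, last bright row in the expected band
g=cv2.cvtColor(o,cv2.COLOR_RGB2GRAY).astype(float)
g=cv2.GaussianBlur(g,(5,5),0)
pts=[]
for c in range(90,700,10):
    # brown->white steps
    r0=int((.75-(.679+.06*(.206-(.25-c/1300))))*1300)
    d=np.diff(g[r0-18:r0+22,c]); k=d.argmin(); pts.append((c,r0-18+k+.5,d[k]))
P=np.array(pts);y=.25-P[:,0]/1300;x=.75-P[:,1]/1300
for a in np.c_[y,x,P[:,2]][::6]:print(a.round(4))
m=np.ones(len(y),bool)
for _ in range(5):
    q=np.polyfit(y[m],x[m],1);e=x-np.polyval(q,y);m=abs(e)<.003
print(q,m.sum(),"x at y=.206",np.polyval(q,.206))
E
```

```text
[  0.1808   0.6765 -13.3516]
[  0.1346   0.6796 -12.7148]
[  0.0885   0.6827 -12.4727]
[  0.0423   0.6858 -11.7031]
[-3.80000e-03  6.88800e-01 -1.09375e+01]
[ -0.05     0.6942 -10.9336]
[ -0.0962   0.6973 -12.3398]
[ -0.1423   0.7004 -12.8047]
[ -0.1885   0.7035 -12.9961]
[ -0.2346   0.7058 -13.3398]
[ -0.2808   0.7096 -13.1914]
[-0.07018509  0.68951092] 61 x at y=.206 0.6750527942073785
```

View pics/r1.png

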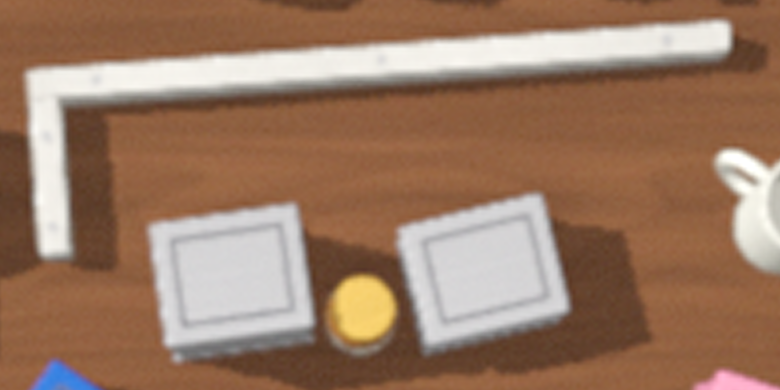

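send_rows:
  increments:
    - [18.5, 46, 0, -2.4]
    - [18.5, 46, 0, -2.4]
    - [18.5, 46, 0, -2.4]
    - [18.5, 46, 0, -2.4]
    - [18.5, 46, 0, -2.3]
  hand: 63

```text
time_s: 1.48
ee_pos: [0.2699, -0.394, 0.2148]
tcp_rot: [3.141, -0.0, 0.066]
contact_force: [0.2, -0.5, -0.3]
opening: 0.0605
gripper_force: 0.0
```

send_rows:
  increments:
    - [18.5, 46, 0, 0]
    - [18.5, 46, 0, 0]
    - [18.5, 46, 0, 0]
    - [18.5, 46, 0, 0]
    - [18.5, 46, 0, 0]

```text
time_s: 2.1
ee_pos: [0.3624, -0.164, 0.215]
tcp_rot: [3.141, -0.001, 0.068]
contact_force: [1.4, -0.6, 0.7]
opening: 0.0601
gripper_force: 0.0
```

send_rows:
  increments:
    - [18.5, 46, 0, 0]
    - [18.5, 46, 0, 0]
    - [18.5, 46, 0, 0]
    - [18.5, 46, 0, 0]
    - [18.5, 46, 0, 0]

```text
time_s: 2.72
ee_pos: [0.4549, 0.0663, 0.215]
tcp_rot: [3.141, -0.001, 0.069]
contact_force: [0.5, -0.6, 0.4]
opening: 0.0599
gripper_force: 0.0
```

send_rows:
  increments:
    - [0, 0, -40, 0]
    - [0, 0, -40, 0]
    - [0, 0, 0, 0]
    - [0, 0, 0, 0]
    - [0, 0, 0, 0]

```text
time_s: 3.35
ee_pos: [0.456, 0.0644, 0.1371]
tcp_rot: [3.141, -0.004, 0.068]
contact_force: [-0.2, 0.2, -0.2]
opening: 0.0601
gripper_force: 0.0
```

send_rows:
  increments:
    - [-2, 0, -35, 0]
    - [0, 0, -35, 0]
    - [0, 0, -27, 0]
    - [0, 0, -10, 0]
    - [0, 0, 0, 0]

```text
time_s: 3.98
ee_pos: [0.453, 0.0645, 0.0283]
tcp_rot: [3.142, -0.001, 0.068]
contact_force: [0.3, -0.0, 0.8]
opening: 0.0599
gripper_force: 0.0
```

send_rows:
  increments:
    - [5, 0.3, 0, 0]
    - [7, 0.5, 0, 0]
    - [7, 0.5, 0, 0]
    - [7, 0.5, 0, 0]
    - [7, 0.5, 0, 0]

```text
time_s: 4.6
ee_pos: [0.4842, 0.0672, 0.0276]
tcp_rot: [-3.141, 0.005, 0.069]
contact_force: [-9.7, -0.4, 6.6]
opening: 0.0599
gripper_force: 4.5
```

send_rows:
  increments:
    - [7, 0.5, 0, 0]
    - [7, 0.5, 0, 0]
    - [7, 0.5, 0, 0]
    - [7, 0.5, 0, 0]
    - [7, 0.5, 0, 0]

```text
time_s: 5.22
ee_pos: [0.5192, 0.0694, 0.0276]
tcp_rot: [-3.141, 0.005, 0.068]
contact_force: [-8.6, -1.3, 5.8]
opening: 0.0602
gripper_force: 4.3
```

send_rows:
  increments:
    - [7, 0.5, 0, 0]
    - [7, 0.5, 0, 0]
    - [7, 0.5, 0, 0]
    - [7, 0.5, 0, 0]
    - [7, 0.5, 0, 0]

```text
time_s: 5.85
ee_pos: [0.5542, 0.0719, 0.0277]
tcp_rot: [-3.141, 0.005, 0.068]
contact_force: [-8.1, -0.4, 5.5]
opening: 0.0601
gripper_force: 4.2
```

send_rows:
  increments:
    - [6, 0.4, 0, 0]
    - [6, 0.4, 0, 0]
    - [5, 0.3, 0, 0]
    - [4, 0.3, 0, 0]
    - [2, 0.1, 0, 0]

```text
time_s: 6.48
ee_pos: [0.5772, 0.0734, 0.0277]
tcp_rot: [-3.141, 0.005, 0.068]
contact_force: [-8.3, -0.6, 6.1]
opening: 0.0595
gripper_force: 4.3
```

send_rows:
  increments:
    - [2, 0.1, 0, 0]
    - [2, 0.1, 0, 0]
    - [1, 0.1, 0, 0]
    - [1, 0, 0, 0]
    - [0, 0, 0, 0]

```text
time_s: 7.1
ee_pos: [0.5821, 0.0737, 0.0277]
tcp_rot: [-3.141, 0.007, 0.068]
contact_force: [-11.9, -1.3, 8.6]
opening: 0.0599
gripper_force: 6.0
```

Near contact; a few more millimetres.

send_rows:
  increments:
    - [1, 0.1, 0, 0]
    - [1, 0.1, 0, 0]
    - [1, 0, 0, 0]
    - [0, 0, 0, 0]
    - [0, 0, 0, 0]

```text
time_s: 7.72
ee_pos: [0.5817, 0.0736, 0.0277]
tcp_rot: [3.141, 0.016, 0.069]
contact_force: [-26.2, -2.9, 18.6]
opening: 0.0599
gripper_force: 13.0
```

send_rows:
  increments:
    - [-6, -0.4, 0, 0]
    - [-15, -1, 0, 0]
    - [-20, -1, 0, 0]
    - [0, 0, 40, 0]
    - [0, 0, 50, 0]

```text
time_s: 8.35
ee_pos: [0.5447, 0.0714, 0.117]
tcp_rot: [-3.141, 0.003, 0.068]
contact_force: [1.0, -0.2, 0.5]
opening: 0.06
gripper_force: 0.0
```

send_rows:
  increments:
    - [-18, -39, 10, 0]
    - [-18, -39, 0, 0]
    - [-18, -39, 0, 0]
    - [-18, -39, 0, 0]
    - [-18, -39, 0, 0]

```text
time_s: 8.98
ee_pos: [0.4556, -0.1246, 0.1277]
tcp_rot: [3.141, -0.001, 0.068]
contact_force: [0.9, 0.7, -0.0]
opening: 0.0597
gripper_force: 0.0
```

send_rows:
  increments:
    - [0, 0, 0, 0]
    - [0, 0, 0, 0]
    - [0, 0, 0, 0]
    - [0, 0, 0, 0]
    - [0, 0, 0, 0]

```text
time_s: 9.6
ee_pos: [0.4567, -0.123, 0.1276]
tcp_rot: [-3.141, 0.0, 0.069]
contact_force: [0.6, -0.5, -0.5]
opening: 0.06
gripper_force: 0.0
```

send_rows:
  increments:
    - [-2, 0, -35, 0]
    - [0, 0, -35, 0]
    - [0, 0, -28, 0]
    - [0, 0, -11, 0]
    - [0, 0, 0, 0]

```text
time_s: 10.22
ee_pos: [0.4543, -0.1233, 0.0183]
tcp_rot: [-3.141, 0.001, 0.068]
contact_force: [0.1, 0.4, -0.6]
opening: 0.0603
gripper_force: 0.0
```

send_rows:
  increments:
    - [5, 0.3, 0, 0]
    - [7, 0.5, 0, 0]
    - [7, 0.5, 0, 0]
    - [7, 0.5, 0, 0]
    - [7, 0.5, 0, 0]

```text
time_s: 10.85
ee_pos: [0.4875, -0.1209, 0.0184]
tcp_rot: [-3.141, 0.001, 0.068]
contact_force: [-2.9, 1.6, 1.6]
opening: 0.0597
gripper_force: 1.3
```

send_rows:
  increments:
    - [7, 0.5, 0, 0]
    - [7, 0.5, 0, 0]
    - [7, 0.5, 0, 0]
    - [7, 0.5, 0, 0]
    - [7, 0.5, 0, 0]

```text
time_s: 11.48
ee_pos: [0.5229, -0.1187, 0.0185]
tcp_rot: [3.142, 0.0, 0.068]
contact_force: [-1.2, 0.1, -1.1]
opening: 0.06
gripper_force: 0.8
```

send_rows:
  increments:
    - [7, 0.5, 0, 0]
    - [7, 0.5, 0, 0]
    - [7, 0.5, 0, 0]
    - [7, 0.5, 0, 0]
    - [7, 0.5, 0, 0]

```text
time_s: 12.1
ee_pos: [0.5579, -0.1162, 0.0186]
tcp_rot: [-3.142, 0.0, 0.068]
contact_force: [-2.0, -0.6, -1.5]
opening: 0.0598
gripper_force: 0.7
```

send_rows:
  increments:
    - [7, 0.5, 0, 0]
    - [7, 0.5, 0, 0]
    - [7, 0.5, 0, 0]
    - [5, 0.3, 0, 0]
    - [3, 0.2, 0, 0]

```text
time_s: 12.72
ee_pos: [0.5867, -0.1142, 0.0187]
tcp_rot: [3.142, 0.0, 0.068]
contact_force: [-2.8, 0.1, 0.1]
opening: 0.0596
gripper_force: 1.2
```

send_rows:
  increments:
    - [2, 0.1, 0, 0]
    - [2, 0.1, 0, 0]
    - [1, 0.1, 0, 0]
    - [1, 0, 0, 0]
    - [0, 0, 0, 0]

```text
time_s: 13.35
ee_pos: [0.5926, -0.1139, 0.0187]
tcp_rot: [3.142, -0.0, 0.068]
contact_force: [-1.7, -0.0, -0.1]
opening: 0.0602
gripper_force: 0.7
```

send_rows:
  increments:
    - [1, 0.1, 0, 0]
    - [1, 0.1, 0, 0]
    - [1, 0, 0, 0]
    - [1, 0, 0, 0]
    - [0, 0, 0, 0]

```text
time_s: 13.98
ee_pos: [0.5954, -0.1137, 0.0187]
tcp_rot: [-3.141, 0.003, 0.068]
contact_force: [-6.5, 0.5, 4.1]
opening: 0.06
gripper_force: 3.7
```

Run:
```python
from h import *
rect(.06,"r2");print(read_state()["contact_force"])
```

```text
[-7.15422528 -0.4774353   4.41184762]
```

View pics/r2.png

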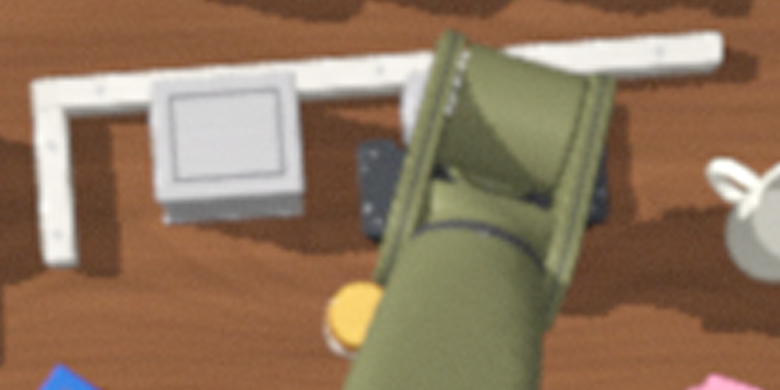

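send_rows:
  increments:
    - [2, 0.1, 0, 0]
    - [1, 0, 0, 0]
    - [0, 0, 0, 0]
    - [-15, -1, 0, 0]
    - [-20, -1.4, 0, 0]

```text
time_s: 14.65
ee_pos: [0.5652, -0.1162, 0.0191]
tcp_rot: [3.141, -0.003, 0.068]
contact_force: [-0.4, -0.6, 0.5]
opening: 0.0601
gripper_force: 0.0
```

send_rows:
  increments:
    - [0, 0, 40, 0]
    - [0, 0, 50, 0]
    - [0, -20, 20, 0]
    - [10, -35, 0, 0]
    - [20, -35, 0, 0]
  hand: 0
  force: 10

```text
time_s: 15.28
ee_pos: [0.5945, -0.2077, 0.1286]
tcp_rot: [3.141, -0.001, 0.068]
contact_force: [0.3, 0.6, 0.7]
opening: 0.0155
gripper_force: 0.0
```

send_rows:
  increments:
    - [30, 0, 0, 0]
    - [30, 0, 0, 0]
    - [10, 0, 0, 0]
    - [0, 0, 0, 0]
    - [0, 0, 0, 0]

```text
time_s: 15.9
ee_pos: [0.6636, -0.2061, 0.1283]
tcp_rot: [-3.141, 0.001, 0.068]
contact_force: [-0.3, -0.1, 0.1]
opening: 0.0008
gripper_force: 0.0
```

Run:
```python
from h import *
rect(.06,"r3");print(read_state()["ee_pos"],read_state()["opening"])
```

```text
[ 0.66364069 -0.20605973  0.12847299] 0.00042629772484666225
```

View pics/r3.png

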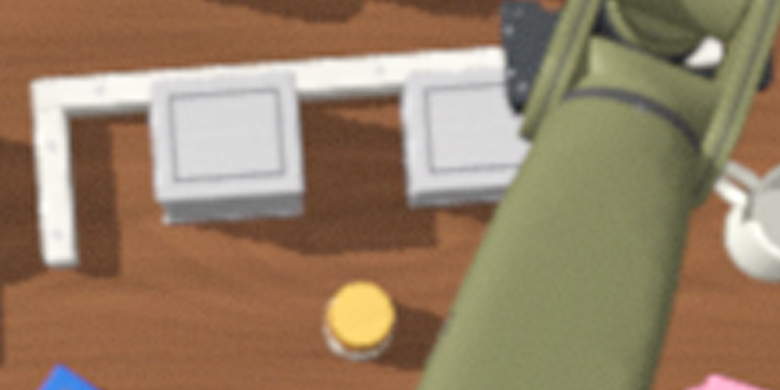

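send_rows:
  increments:
    - [-10, 0, -30, 0]
    - [0, 0, -35, 0]
    - [0, 0, -28, 0]
    - [0, 0, -12, 0]
    - [0, 0, 0, 0]

```text
time_s: 16.58
ee_pos: [0.6538, -0.2059, 0.0232]
tcp_rot: [-3.141, 0.001, 0.068]
contact_force: [0.3, -0.4, -0.4]
opening: 0.0008
gripper_force: 0.0
```

send_rows:
  increments:
    - [-0.5, 7, 0, 0]
    - [-0.5, 7, 0, 0]
    - [-0.5, 7, 0, 0]
    - [-0.5, 7, 0, 0]
    - [-0.5, 7, 0, 0]

```text
time_s: 17.2
ee_pos: [0.6526, -0.1714, 0.0246]
tcp_rot: [3.14, -0.002, 0.068]
contact_force: [-0.1, -4.5, 2.7]
opening: 0.0005
gripper_force: 2.2
```

send_rows:
  increments:
    - [-0.5, 7, 0, 0]
    - [-0.5, 7, 0, 0]
    - [-0.5, 7, 0, 0]
    - [-0.5, 7, 0, 0]
    - [-0.5, 7, 0, 0]

```text
time_s: 17.82
ee_pos: [0.6501, -0.1364, 0.0245]
tcp_rot: [3.14, -0.001, 0.068]
contact_force: [0.3, -6.0, 4.6]
opening: 0.0003
gripper_force: 2.9
```

send_rows:
  increments:
    - [-0.5, 7, 0, 0]
    - [-0.5, 7, 0, 0]
    - [-0.5, 7, 0, 0]
    - [-0.5, 7, 0, 0]
    - [-0.5, 7, 0, 0]

```text
time_s: 18.45
ee_pos: [0.6475, -0.1013, 0.0245]
tcp_rot: [3.14, -0.001, 0.068]
contact_force: [-0.8, -5.7, 3.8]
opening: 0.0003
gripper_force: 2.9
```

send_rows:
  increments:
    - [-0.5, 7, 0, 0]
    - [-0.5, 7, 0, 0]
    - [-0.5, 7, 0, 0]
    - [-0.5, 7, 0, 0]
    - [-0.5, 7, 0, 0]

```text
time_s: 19.08
ee_pos: [0.6452, -0.0675, 0.0246]
tcp_rot: [3.138, -0.002, 0.068]
contact_force: [1.5, -9.9, 3.3]
opening: 0.0003
gripper_force: 4.8
```

send_rows:
  increments:
    - [-0.4, 6, 0, 0]
    - [-0.4, 6, 0, 0]
    - [-0.4, 5, 0, 0]
    - [-0.2, 3, 0, 0]
    - [-0.2, 2, 0, 0]

```text
time_s: 19.7
ee_pos: [0.6436, -0.0456, 0.0246]
tcp_rot: [3.138, -0.001, 0.068]
contact_force: [0.3, -9.8, 3.1]
opening: 0.0004
gripper_force: 4.8
```

send_rows:
  increments:
    - [-0.2, 2, 0, 0]
    - [-0.1, 2, 0, 0]
    - [-0.1, 1, 0, 0]
    - [0, 1, 0, 0]
    - [0, 0, 0, 0]

```text
time_s: 20.32
ee_pos: [0.6431, -0.0396, 0.0246]
tcp_rot: [3.139, -0.001, 0.068]
contact_force: [0.8, -8.6, 4.1]
opening: 0.0005
gripper_force: 4.6
```

send_rows:
  increments:
    - [-0.2, 2, 0, 0]
    - [-0.1, 2, 0, 0]
    - [-0.1, 1, 0, 0]
    - [-0.1, 1, 0, 0]
    - [0, 0, 0, 0]

```text
time_s: 20.95
ee_pos: [0.6427, -0.0336, 0.0246]
tcp_rot: [3.139, -0.001, 0.068]
contact_force: [0.1, -8.5, 3.3]
opening: 0.0007
gripper_force: 4.6
```

send_rows:
  increments:
    - [-0.1, 1, 0, 0]
    - [-0.1, 1, 0, 0]
    - [-0.1, 1, 0, 0]
    - [0, 0, 0, 0]
    - [0, 0, 0, 0]

```text
time_s: 21.58
ee_pos: [0.6424, -0.0306, 0.0246]
tcp_rot: [3.139, -0.001, 0.068]
contact_force: [0.5, -9.2, 3.1]
opening: 0.0006
gripper_force: 4.6
```

send_rows:
  increments:
    - [-0.1, 1, 0, 0]
    - [-0.1, 1, 0, 0]
    - [-0.1, 1, 0, 0]
    - [0, 0, 0, 0]
    - [0, 0, 0, 0]

```text
time_s: 22.2
ee_pos: [0.6421, -0.0276, 0.0246]
tcp_rot: [3.139, -0.001, 0.068]
contact_force: [0.0, -8.8, 4.7]
opening: 0.0005
gripper_force: 4.6
```

send_rows:
  increments:
    - [-0.1, 1, 0, 0]
    - [-0.1, 1, 0, 0]
    - [0, 0, 0, 0]
    - [0, 0, 0, 0]
    - [0, 0, 0, 0]

```text
time_s: 22.82
ee_pos: [0.642, -0.0271, 0.0246]
tcp_rot: [3.136, -0.002, 0.068]
contact_force: [0.9, -13.7, 4.3]
opening: 0.0002
gripper_force: 6.9
```

send_rows:
  increments:
    - [0, 1, 0, 0]
    - [0, 1, 0, 0]
    - [0, 0, 0, 0]
    - [0.4, -6, 0, 0]
    - [1.5, -20, 0, 0]

```text
time_s: 23.45
ee_pos: [0.6421, -0.047, 0.0227]
tcp_rot: [-3.14, 0.002, 0.069]
contact_force: [0.4, -1.2, -0.2]
opening: 0.0007
gripper_force: 0.0
```

send_rows:
  increments:
    - [0, 0, 35, 0]
    - [0, 0, 45, 0]
    - [-15, 0, 25, 0]
    - [-35, 0, 0, 0]
    - [-35, 20, 0, 0]
  hand: 100

```text
time_s: 24.08
ee_pos: [0.557, -0.0284, 0.1285]
tcp_rot: [-3.141, 0.001, 0.067]
contact_force: [-0.2, -0.2, -0.1]
opening: 0.0449
gripper_force: 0.0
```

send_rows:
  increments:
    - [-19, 38, 0, 0]
    - [0, 38, 0, 0]
    - [0, 38, 0, 0]
    - [0, 0, 0, 0]
    - [0, 0, 0, 0]

```text
time_s: 24.7
ee_pos: [0.5387, 0.0856, 0.1281]
tcp_rot: [3.142, 0.001, 0.068]
contact_force: [-0.0, 0.2, -0.2]
opening: 0.093
gripper_force: 0.0
```

Run:
```python
from h import *
rect(.06,"r4");print(read_state()["ee_pos"],read_state()["opening"])
im=snapshot("scene")[100:320,180:440];cv2.imwrite("pics/s4.png",cv2.resize(im[:,:,::-1],None,fx=2.7,fy=2.7,interpolation=2))
```

```text
[0.53880681 0.08525351 0.12818801] 0.09425913849261895
```

View pics/r4.png

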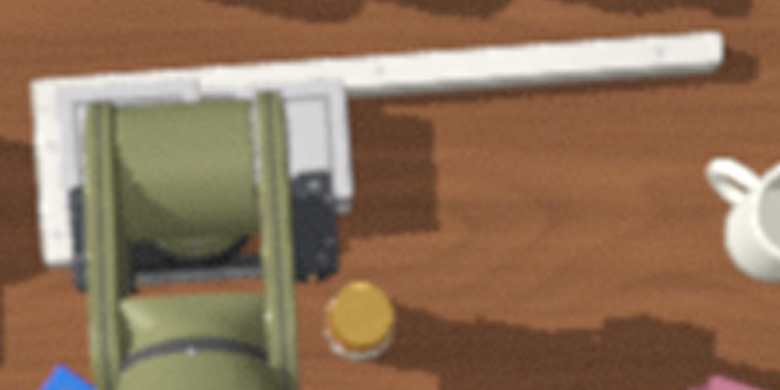

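send_rows:
  increments:
    - [0, 0, -35, 0]
    - [0, 0, -35, 0]
    - [0, 0, -20, 0]
    - [0, 0, -8, 0]
    - [0, 0, 0, 0]

```text
time_s: 25.42
ee_pos: [0.5394, 0.0857, 0.0309]
tcp_rot: [-3.142, -0.0, 0.068]
contact_force: [0.1, 0.3, 1.6]
opening: 0.0952
gripper_force: 0.0
```

send_rows:
  increments:
    - [10, 0.7, 0, 0]
    - [10, 0.7, 0, 0]
    - [8, 0.6, 0, 0]
    - [6, 0.4, 0, 0]
    - [4, 0.3, 0, 0]

```text
time_s: 26.05
ee_pos: [0.5774, 0.0887, 0.0306]
tcp_rot: [3.142, 0.0, 0.068]
contact_force: [-0.6, 0.1, 0.4]
opening: 0.0951
gripper_force: 0.0
```

send_rows:
  increments:
    - [1, 0.1, 0, 0]
    - [1, 0.1, 0, 0]
    - [1, 0.1, 0, 0]
    - [1, 0, 0, 0]
    - [0, 0, 0, 0]

```text
time_s: 26.68
ee_pos: [0.5811, 0.089, 0.0307]
tcp_rot: [-3.142, -0.0, 0.068]
contact_force: [0.1, 1.2, -0.4]
opening: 0.0951
gripper_force: 0.0
```

send_rows:
  increments:
    - [1, 0, 0, 0]
    - [1, 0, 0, 0]
    - [1, 0, 0, 0]
    - [0, 0, 0, 0]
    - [0, 0, 0, 0]

```text
time_s: 27.3
ee_pos: [0.5811, 0.0889, 0.0307]
tcp_rot: [3.142, 0.007, 0.07]
contact_force: [-12.3, -1.4, 10.5]
opening: 0.0951
gripper_force: 6.2
```

send_rows:
  increments:
    - [1, 0, 0, 0]
    - [1, 0, 0, 0]
    - [0, 0, 0, 0]
    - [0, 0, 0, 0]
    - [0, 0, 0, 0]

```text
time_s: 27.92
ee_pos: [0.581, 0.0889, 0.0307]
tcp_rot: [3.141, 0.013, 0.071]
contact_force: [-21.4, -3.0, 17.0]
opening: 0.0953
gripper_force: 10.6
```

send_rows:
  increments:
    - [-3, 0, 0, 0.7]
    - [0, 0, 0, 0.6]
    - [0, 0, 0, 0]
    - [1, 0, 0, 0]
    - [1, 0, 0, 0]

```text
time_s: 28.55
ee_pos: [0.5804, 0.0886, 0.0306]
tcp_rot: [-3.141, 0.013, 0.088]
contact_force: [-19.2, -1.1, 16.5]
opening: 0.0952
gripper_force: 9.7
```

send_rows:
  increments:
    - [1, 0, 0, 0]
    - [0.5, 0, 0, 0]
    - [0, 0, 0, 0]
    - [0, 0, 0, 0]
    - [0, 0, 0, 0]

```text
time_s: 29.18
ee_pos: [0.5804, 0.0887, 0.0306]
tcp_rot: [-3.141, 0.016, 0.088]
contact_force: [-22.9, -0.5, 19.2]
opening: 0.095
gripper_force: 11.5
```

Run:
```python
from station import *
s=read_state();print(s["wrist_torque"],s["contact_force"])
```

```text
[-1.03719934  3.52184263 -1.17744411] [-22.92668526  -0.53606578  19.171417  ]
```

send_rows:
  increments:
    - [-5, 0, 0, 0]
    - [-15, -1, 0, 0]
    - [-20, -1, 0, 0]
    - [0, 0, 40, 0]
    - [0, 0, 50, 0]

```text
time_s: 29.8
ee_pos: [0.5446, 0.0869, 0.1199]
tcp_rot: [-3.141, 0.003, 0.091]
contact_force: [0.2, 0.6, 0.3]
opening: 0.0952
gripper_force: 0.0
```

send_rows:
  increments:
    - [-20, -40, 20, 0]
    - [-30, -50, 30, 0]
    - [-30, -50, 30, 0]
    - [-30, -50, 0, 0]
    - [-20, -50, 0, 0]

```text
time_s: 30.42
ee_pos: [0.4182, -0.1495, 0.1984]
tcp_rot: [3.14, -0.002, 0.091]
contact_force: [0.3, -0.1, 0.4]
opening: 0.0953
gripper_force: 0.0
```

Run:
```python
from h import *
o=rect(.06,None,x0=.54,x1=.72,y0=-.06,y1=.24,s=2600);cv2.imwrite("pics/r5.png",o[:,:,::-1])
im=snapshot("scene")[110:270,210:400];cv2.imwrite("pics/s5.png",cv2.resize(im[:,:,::-1],None,fx=3.7,fy=3.7,interpolation=2))
for l in("tall_tin","low_tin","jam_jar"):
    for c in ("top","scene"): print(l,c,[( [round(v,4) for v in d["xyz"]],round(d["p"],2)) for d in mark_of(c,l)][:5])
```

```text
tall_tin top [([0.6409, 0.1444, 0.0006], 0.94), ([0.3958, -0.3193, -0.0009], 0.91)]
tall_tin scene [([0.3926, -0.3186, -0.0015], 0.92), ([0.6358, 0.1488, 0.001], 0.8), ([0.3239, -0.1341, 0.0038], 0.74), ([0.3955, 0.1979, -0.0025], 0.67)]
low_tin top [([0.6404, 0.0354, 0.0004], 0.81)]
low_tin scene [([0.6446, 0.0407, 0.0006], 0.67)]
jam_jar top [([0.5106, -0.0274, 0.0013], 0.65)]
jam_jar scene [([0.5077, -0.0299, -0.0005], 0.58)]
```

View pics/r5.png

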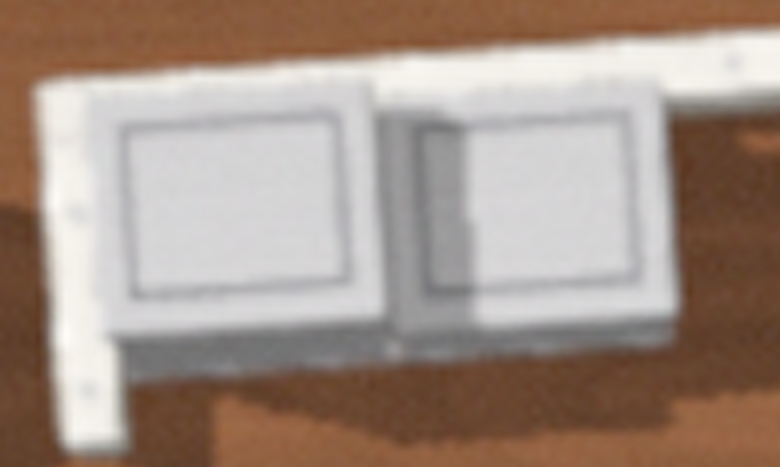

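View pics/s5.png

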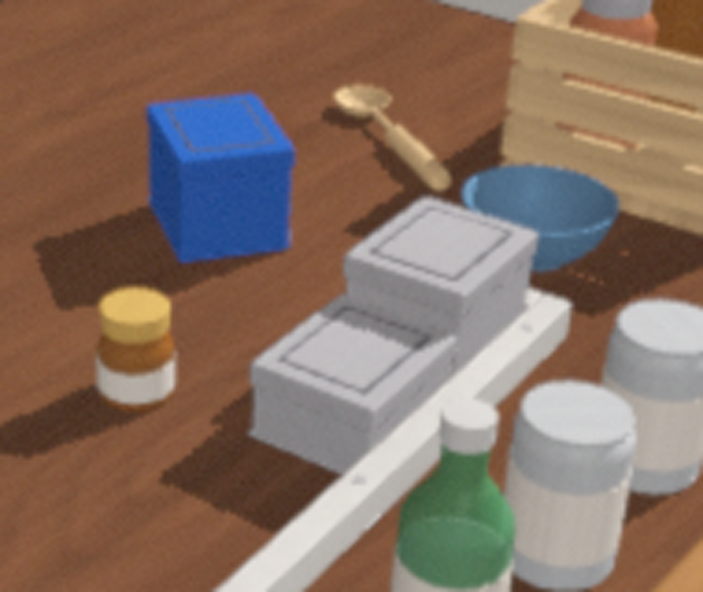

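send_rows:
  increments:
    - [45, 15, 0, -0.7]
    - [45, 15, 0, -0.6]
    - [45, 20, 0, 0]
    - [45, 20, 0, 0]
    - [46, 20, 0, 0]
  hand: 0

```text
time_s: 31.45
ee_pos: [0.6471, -0.0557, 0.1973]
tcp_rot: [-3.141, 0.0, 0.071]
contact_force: [0.4, 0.8, 1.7]
opening: 0.0507
gripper_force: 0.0
```

send_rows:
  increments:
    - [0, 0, -40, 0]
    - [0, 0, -40, 0]
    - [0, 0, 0, 0]
    - [0, 0, 0, 0]
    - [0, 0, 0, 0]

```text
time_s: 32.08
ee_pos: [0.647, -0.0583, 0.1207]
tcp_rot: [3.141, -0.004, 0.069]
contact_force: [-0.1, -0.2, 0.1]
opening: 0.0023
gripper_force: 0.0
```

send_rows:
  increments:
    - [-2, 0, -35, 0]
    - [0, 0, -35, 0]
    - [0, 0, -20, 0]
    - [0, 0, -6, 0]
    - [0, 0, 0, 0]

```text
time_s: 32.7
ee_pos: [0.6442, -0.0585, 0.0229]
tcp_rot: [3.141, -0.001, 0.068]
contact_force: [0.1, 0.2, 1.0]
opening: 0.0005
gripper_force: 0.0
```

send_rows:
  increments:
    - [-0.7, 10, 0, 0]
    - [-0.5, 8, 0, 0]
    - [-0.4, 6, 0, 0]
    - [-0.2, 3, 0, 0]
    - [0, 2, 0, 0]

```text
time_s: 33.33
ee_pos: [0.6416, -0.0291, 0.0219]
tcp_rot: [3.142, -0.0, 0.068]
contact_force: [-0.9, -1.0, 1.6]
opening: 0.0006
gripper_force: 0.0
```

send_rows:
  increments:
    - [0, 1, 0, 0]
    - [0, 1, 0, 0]
    - [0, 1, 0, 0]
    - [0, 1, 0, 0]
    - [0, 0, 0, 0]

```text
time_s: 33.95
ee_pos: [0.6416, -0.0274, 0.0218]
tcp_rot: [3.138, 0.0, 0.068]
contact_force: [-0.4, -7.8, -1.0]
opening: 0.0005
gripper_force: 3.6
```

send_rows:
  increments:
    - [0, 1, 0, 0]
    - [0, 1, 0, 0]
    - [0, 1, 0, 0]
    - [0, 0, 0, 0]
    - [0, 0, 0, 0]

```text
time_s: 34.58
ee_pos: [0.6416, -0.0274, 0.022]
tcp_rot: [3.134, 0.001, 0.068]
contact_force: [-0.7, -16.2, -1.1]
opening: 0.0009
gripper_force: 8.1
```

send_rows:
  increments:
    - [0, -7, 0, 0]
    - [1, -15, 0, 0]
    - [1, -20, 0, 0]
    - [0, 0, 40, 0]
    - [0, 0, 60, 0]

```text
time_s: 35.2
ee_pos: [0.6417, -0.0652, 0.12]
tcp_rot: [-3.14, 0.006, 0.067]
contact_force: [0.2, 0.2, -0.5]
opening: 0.0005
gripper_force: 0.0
```

send_rows:
  increments:
    - [-30, -20, 40, 0]
    - [-40, -30, 0, 0]
    - [-40, -30, 0, 0]
    - [0, 0, 0, 0]
    - [0, 0, 0, 0]

```text
time_s: 35.83
ee_pos: [0.534, -0.1448, 0.1622]
tcp_rot: [-3.142, -0.001, 0.067]
contact_force: [0.5, 0.6, 0.4]
opening: 0.0003
gripper_force: 0.0
```

Run:
```python
from h import *
o=rect(.06,None,x0=.54,x1=.72,y0=-.06,y1=.24,s=2600);cv2.imwrite("pics/r6.png",o[:,:,::-1])
```

```text
(no output)
```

View pics/r6.png

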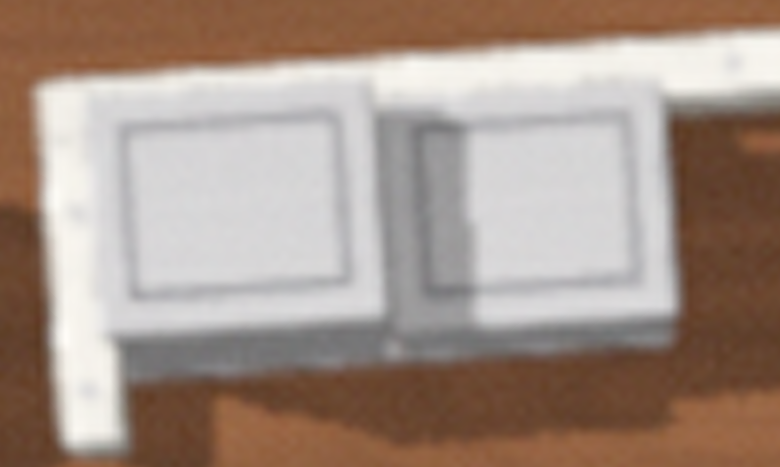

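The picture shows both tins flush with the back batten. The tall tin is tight in the corner (left edge around column 100) and the two tins meet at about column 385 with no visible gap.

```bash
python3 -c "
from station import *
print(finish_job())"
```

```text
the job is handed in; nothing more can be done
None
```

I pushed both tins flat against the back batten, tight together with the tall one against the left end batten, and handed the job in at about 36 s; the final picture shows no gap, and I pushed nothing but the tins.

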